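# Switch off the ultrasonic cleaner and lift out the parts basket

### The arm

A 6-joint arm with a two-finger parallel gripper is mounted at the origin on the work surface. World frame = base frame: x ahead of the robot, y to its left, z up, the work surface at z = 0. Lengths are in m, angles in degrees, forces in N, time in s.
With the tool pointing down it reaches from about 0.375 to 0.9 m from the base axis. Payload 3.1 kg.
Tool frame: the origin (TCP) lies midway between the tips of the shut fingers; the grasp point (between the pads) lies 19 mm behind it; z points along the fingers, y is the line along which they close (so a half turn about z gives the same grasp; the last joint's range is limited). The gripper opens to 87 mm and grips with 3 to 60 N. Pads are 19 mm wide; open, the fingers measure 117 mm over their backs; the gripper's body (75 mm by 190 mm) begins 51 mm behind the grasp point.
Start: joints at [61.163, 30.224, 82.088, -0, 67.689, -10.227], TCP at [0.199, 0.592, 0.223] pointing down, gripper open.
Joint ranges: [-176.69, 176.69], [-43.24, 126.21], [12.49, 139.97], [-82, 262], [0, 151.66], [-163.58, 163.58]. Speed limits (degrees/s): [159.86, 159.86, 180, 180, 180, 180].

### API

Orientations are given as a 3x3 rotation matrix whose columns are the frame's x, y, z axes.
In Python, from rig import read_state, capture, camera_info, hand_in gives the robot as it stands.
- The arm moves only by the tool drive_tool, never from a script. Its argument "motion" is a list of rows, each a list of 2 entries, a list of its own where there are three numbers: the shift along the tool's x, y, z in mm, then the turn, a rotation vector about the tool's x, y, z in rad. A call has 1 to 5 rows; each row shifts and turns the commanded pose from where the row before left it, along the tool's axes as they then stand; what a row does not reach is not made up. A row lasts 1/10 s, in which the tool goes at most 50 mm and 8.59 degrees, less where a joint would pass 70% of its speed; a pose out of reach is approached as far as the arm can. A call is refused whole if a number of a shift passes 50 or a number of a turn 0.15, either way. A call with a gripper value outside its range is refused whole. "gripper" is the opening, from 0 (shut) to 1 (fully open), set as the call begins (left out, the last holds). The fingers move at their own pace and stop on an object; the grip force is fixed at half the most. Time passes only in rows, so rows that do not move let the fingers close. It gives the time, the measured TCP pose, the force, the opening and the grip force at its end, in the units of the state.
- read_state(): the state, without advancing time (a new reading comes with each control period).
- capture(name): name is "scene" or "top" or "wrist"; returns the picture (420x560x3 uint8, red, green, blue); there is no depth.
- camera_info(name): a dict with "fovy" (degrees; the focal length in pixels is half the picture's height over the tangent of half this angle, whatever the lens; pixels are square), "cx", "cy" (the principal point, pixels), "xyz" and "orientation" of the camera in the world; the wrist camera has in their place "T_tool_cam" (4x4, takes a point from camera to tool coordinates, whose origin is the TCP and whose axes are the flange's). Camera axes: x right, y down, z forward; pixel columns grow to the right and rows downward; lengths in m; the calibration is good to about 2 mm. A picture is of the moment at which its call begins: read the wrist's pose just before it. camera_info takes no time and is no camera call.
- hand_in(): hands the job in; it is judged then, once.
The state is a dict: "time_s": time; "joint_positions": joint angles; "qvel": joint speeds; "tau": joint torques, N m; "position": TCP position; "tcp_rot": TCP orientation; "force": force on the tool from outside, world axes, zero at the start; "moment": the same for the moment, N m; "opening": opening from 0.0 (shut) to 1.0 (fully open); "grasp_force": force on a finger pad.
Only numpy, scipy, OpenCV 4.12 (cv2) and the standard library are available. Lean on these libraries where they do the work, as an engineer would, in place of code of your own. Each camera call takes 0.05 s, during which the arm holds its last target. There are 200 camera calls.

### The job

The copper parts in the ultrasonic cleaner are washed and the tank is drained: first turn the selector knob to off (the hollow circle), then take the wire basket by its black grip and lift it straight up, with the parts in it, until its feet are about 5 cm above the tank's rim. Hold it there over the tank, level and still, for three seconds to let the last drips fall back in, and finish while still holding it up like that; do not put it down or let go. Leave the other things on the bench alone.

Things in the scene. Friction and masses are not known exactly. Their poses are not given: they have to be found in the camera images.
- cleaner: ultrasonic cleaner fixed to the bench, a dry stainless tank with a control deck joined to its right (-y). Origin: on the bench under the tank's centre; x away from the operator, y to the left, z up. Housing x -80 to 80, y -245 to 118 mm. Tank opening 124 (x) by 204 mm (y); floor 50, rim 135 mm above the bench. Deck: y -245 to -118 mm, 126 mm high
- selector (a joint): angle of the black bar knob on the deck, clockwise from above positive. Detents: -0.698 (dot, degas), 0 (hollow circle, OFF), 0.698 (one tick, half), 1.396 (two ticks, full); stops just beyond. At 0 the white pointer points along the cleaner's +x. About 0.06 N m turns it over a detent; let go between two, it snaps into the nearer, within 0.03 rad
- selector_grip (a point): point on the knob's vertical axis, 28 mm above the deck, 182 mm right (-y) of the tank's centre. The bar to grip is 44 mm long, 12 mm thick and rises to 30 mm above the deck, over a 50 mm disc 6 mm high. The point turns with the knob: the bar lies along its x axis
- basket: wire basket standing on four feet on the tank's floor, 100 (x) by 180 mm (y), 58 mm high, with a rigid bail in its y-z plane up to 157 mm; about 0.26 kg empty. Origin: centre of the plane under its feet, z up; its floor is at z = 13 mm. It stands square to the tank within a few degrees, about 10 mm clear of the walls all round
- basket_grip (a point): middle of the bail's straight black grip sleeve: 14 mm diameter, 92 mm long along the basket's y axis, 150 mm above the basket's feet (200 mm above the bench while it stands in the tank)
- boss: domed copper boss, 46 mm across, 21 mm high, about 0.2 kg (the heaviest of the three), lying loose on the basket's floor; the three pieces lie side by side along the basket's y axis about 55 mm apart, in any order; origin: centre of its underside
- ferrule: copper ring, 44 mm outside, 30 mm inside, 10 mm high, about 0.07 kg, lying loose on the basket's floor; the three pieces lie side by side along the basket's y axis about 55 mm apart, in any order; origin: centre of its underside
- bracket: copper angle bracket, base 44 x 40 mm, upstand 28 mm high, about 0.09 kg, lying loose on the basket's floor; the three pieces lie side by side along the basket's y axis about 55 mm apart, in any order; origin: centre of its underside
- tank_lid: the cleaner's loose stainless lid (150 x 222 mm, 34 mm high with its black knob), lying flat on the bench left of the cleaner; leave it alone; origin: centre of its underside
- paste_jar: white jar, 60 mm across, 75 mm high, standing behind the cleaner; leave it alone; origin: centre of its underside
- chasing_hammer: hammer with a wooden handle, 210 mm long, lying in front of the cleaner; leave it alone; origin: middle of its length, on its underside
- flux_brush: wooden brush, 190 mm long, lying to the robot's right; leave it alone; origin: middle of its length, on its underside
- spray_bottle: white trigger spray bottle, 80 mm across, 222 mm high, standing right of the cleaner; leave it alone; origin: centre of its underside
- rivet_bowl: steel bowl, 104 mm across, 40 mm high, near the robot's left; leave it alone; origin: centre of its underside

How it is judged (in metres and radians):
On the way, in this order (a step that is already met when the one before it is completed fails the run):
1. the selector stands at off while the basket is still standing in the tank (value of joint selector between -0.15 and 0.15 rad and z of basket in the frame of cleaner below 0.06 m), for 0.2 s.
2. the basket, with its three parts, is held in the fingers over the tank, level and still, its feet at least 30 mm above the rim, for 2 s (value of joint selector between -0.15 and 0.15 rad and z of basket in the frame of cleaner above 0.165 m and x of basket in the frame of cleaner between -0.04 and 0.04 m and y of basket in the frame of cleaner between -0.04 and 0.04 m and angle between basket's own z axis and vertical below 0.12 rad and linear speed of basket below 0.03 m/s and angular speed of basket below 0.2 rad/s and contact force between the fingers and basket above 1 N and contact force between basket and cleaner below 0.1 N and x of boss in the frame of basket between -0.05 and 0.05 m and y of boss in the frame of basket between -0.09 and 0.09 m and z of boss in the frame of basket between 0 and 0.055 m and x of ferrule in the frame of basket between -0.05 and 0.05 m and y of ferrule in the frame of basket between -0.09 and 0.09 m and z of ferrule in the frame of basket between 0 and 0.055 m and x of bracket in the frame of basket between -0.05 and 0.05 m and y of bracket in the frame of basket between -0.09 and 0.09 m and z of bracket in the frame of basket between 0 and 0.055 m), for 2 s.
At the end, for the whole second after the job is handed in: Selector at off (0.15 rad). Fingers hold the basket clear of the cleaner: feet at least 30 mm above the rim, centre within 40 mm of the tank's centre each way, tilt under 0.12 rad (7 degrees), slower than 30 mm/s and 0.2 rad/s, all three copper parts in it (all of step 2); the arm keeps its last pose, push and grip.
It fails at once if a bystander was moved by more than 30 mm (distance of any of tank_lid, paste_jar, chasing_hammer, flux_brush, spray_bottle, rivet_bowl from where it was at the start of the episode above 0.03 m).
It fails at once if the basket was tipped by more than 0.4 rad (angle between basket's own z axis and vertical above 0.4 rad).
It also fails if it takes over 58 s, if anything falls off the work surface, if the arm or the gripper's body presses on something with over 40 N, if the wrist force passes 120 N, or if a joint passes its speed limit or range.

## Working session

There is one attempt and no reset: what is moved stays moved. The work goes in short steps, Python scripts to look and compute and a tool call to move; the robot and the scene stay as the last step left them, time stands still between calls to the robot, and variables do not carry over. Pictures are saved under pics/ and viewed, at most 10 in all, crops included, and the job is handed in when it is done.

Besides the shell and the picture viewer there is one more tool, called as name(argument=value, ...), one argument or row to a line, values as JSON. drive_tool: Moves the arm, as the interface text tells. Its arguments: {"type":"object","properties":{"motion":{"type":"array","items":{"type":"array"}},"gripper":{"type":"number"}},"required":["motion"]}

```bash
mkdir -p pics
python3 - <<'E'
from rig import *
import cv2,json
for n in("scene","top"):
    cv2.imwrite(f"pics/{n}0.png",capture(n)[:,:,::-1]); 
for n in("scene","top","wrist"): print(n,camera_info(n))
s=read_state();print(s)
E
```

```text
scene {'fovy': 54.640687843173275, 'cx': 281.21508365636504, 'cy': 212.90663957737584, 'xyz': array([ 1.21096427, -0.15309359,  1.01611394]), 'orientation': array([[ 0.15386165,  0.76522987, -0.62509986],
       [ 0.98805306, -0.12479896,  0.09042329],
       [-0.00881721, -0.6315445 , -0.77528949]])}
top {'fovy': 50.16478930422119, 'cx': 289.11256724067755, 'cy': 210.73111408621546, 'xyz': array([ 0.3215192 , -0.0466679 ,  1.18621357]), 'orientation': array([[ 0.00810991, -0.9866228 ,  0.16281794],
       [-0.99985292, -0.0055401 ,  0.01623117],
       [-0.01511202, -0.16292562, -0.98652261]])}
wrist {'fovy': 67.2615077662081, 'cx': 283.9252723807222, 'cy': 213.45243841133774, 'T_tool_cam': array([[-2.05904856e-04, -9.61499658e-01, -2.74806050e-01,
         7.60661408e-02],
       [ 9.99999913e-01, -9.79938019e-05, -4.06409651e-04,
         1.57609421e-03],
       [ 3.63833451e-04, -2.74806110e-01,  9.61499594e-01,
        -1.63041872e-01],
       [ 0.00000000e+00,  0.00000000e+00,  0.00000000e+00,
         1.00000000e+00]])}
{'time_s': 0.1, 'joint_positions': array([ 6.11643785e+01,  3.02753672e+01,  8.21488664e+01,  4.43995702e-04,
        6.76894502e+01, -1.02266768e+01]), 'qvel': array([ 0.01018112, -0.11465352, -0.222423  , -0.01981739, -0.09352651,
       -0.10514027]), 'tau': array([-2.09737345e-04, -4.40986133e+01, -1.77149910e+01,  6.34490862e-02,
        5.34278643e-02, -5.11875692e-05]), 'position': array([0.19908285, 0.59175018, 0.22165195]), 'tcp_rot': array([[-9.47717491e-01,  3.19109119e-01, -9.63235698e-04],
       [ 3.19110371e-01,  9.47715971e-01, -1.73467743e-03],
       [ 3.59322469e-04, -1.95136264e-03, -9.99998032e-01]]), 'force': array([ 0.21723048, -0.45837693,  0.08654055]), 'moment': array([-0.03710826, -0.01254092,  0.04961517]), 'grasp_force': 0.0, 'opening': 0.9986382897487556}
```

View pics/top0.png

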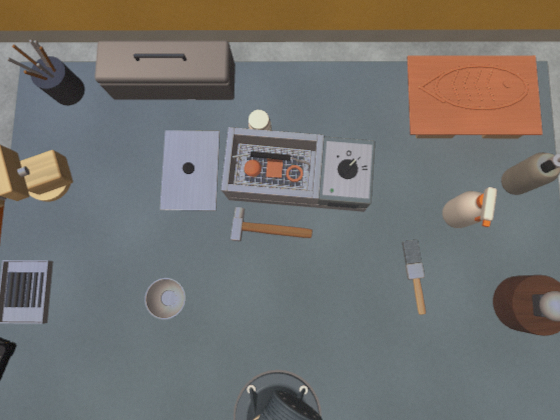

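View pics/scene0.png

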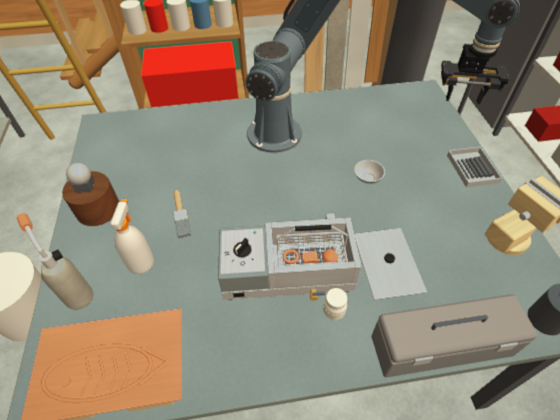

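The top view shows the cleaner at about (300,168), the knob at (347,169) and the black grip at (270,156). I'll enlarge this area.

```bash
python3 - <<'E'
import cv2
a=cv2.imread("pics/top0.png")[120:215,217:382]
cv2.imwrite("pics/c0.png",cv2.resize(a,None,fx=4.8,fy=4.8,interpolation=cv2.INTER_CUBIC))
E
cat > h.py <<'E'
import numpy as np
from rig import *
def ray(n,u,v,z,s=None):
    c=camera_info(n);f=210/np.tan(np.radians(c["fovy"]/2))
    d=np.array([(u-c["cx"])/f,(v-c["cy"])/f,1])
    if n=="wrist":
        T=c["T_tool_cam"];R=s["tcp_rot"]@T[:3,:3];o=s["position"]+s["tcp_rot"]@T[:3,3]
    else: R=c["orientation"];o=c["xyz"]
    d=R@d
    return o+d*(z-o[2])/d[2]
E
```

```text
(no output)
```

View pics/c0.png

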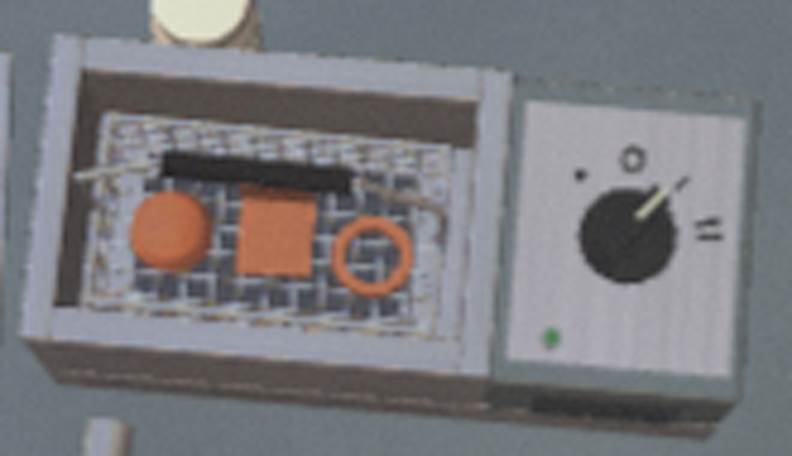

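The crop shows the pointer at one tick (0.7 rad), the disc centred at (628,235), the grip ends at (163,165) and (352,180), and the tank rim corners at (55,35), (22,338), (490,375) and (512,70).

Run:
```python
from h import *
P=lambda u,v,z:ray("top",217+(u+.5)/4.8-.5,120+(v+.5)/4.8-.5,z)
k=P(628,235,.133);a=P(163,165,.203);b=P(352,180,.203)
print("knob",k,"grip",(a+b)/2,a-b,np.linalg.norm(a-b))
r=[P(*p,.135) for p in((55,35),(22,338),(490,375),(512,70))]
for q in r:print(q)
c=sum(r)/4;print("tank",c)
for d in(r[0]-r[3],r[1]-r[2]):print(np.degrees(np.arctan2(-d[0],-d[1]))%180,np.linalg.norm(d), "yaw",np.degrees(np.arctan2(-d[0],d[1])))
for d in(r[0]-r[1],r[3]-r[2]):print(np.linalg.norm(d),"yaw",np.degrees(np.arctan2(d[1],d[0])))
g=a-b;print("gripyaw",np.degrees(np.arctan2(-g[0],g[1])),np.linalg.norm(k-c))
p=P(668,190,.16)-P(640,218,.16);print("pointer",np.degrees(np.arctan2(p[1],p[0])))
```

```text
knob [ 0.59922632 -0.16920716  0.133     ] grip [0.61046838 0.01339753 0.203     ] [7.00730149e-03 8.95184708e-02 1.11022302e-16] 0.08979230971624223
[0.70284671 0.1222695  0.135     ]
[0.54445125 0.13399549 0.135     ]
[ 0.5268255  -0.09963178  0.135     ]
[ 0.68484511 -0.11122318  0.135     ]
tank [0.61474214 0.01135251 0.135     ]
4.408613670557713 0.2341855825941759 yaw -4.408613670557706
4.314444088922727 0.23429120952903643 yaw -4.31444408892273
0.15882889721821888 yaw -4.233874803285242
0.15844418230794108 yaw -4.195368459955916
gripyaw -4.475855892917454 0.1812361311266457
pointer -44.36825926161366
```

drive_tool(
  motion=[
    [[-31,-30,-8],[0,0,0]],
    [[-31,-30,-8],[0,0,0]],
    [[-31,-30,-8],[0,0,0]],
    [[-31,-30,-8],[0,0,0]],
    [[-31,-30,-8],[0,0,0]],
  ],
  gripper=1,
)

```text
time_s: 0.6
position: [0.2987, 0.399, 0.2625]
tcp_rot: [[-0.948, 0.319, -0.0], [0.319, 0.948, -0.001], [0.0, -0.001, -1.0]]
force: [-0.4, -0.4, 0.4]
opening: 1.001
grasp_force: 0.0
```

drive_tool(
  motion=[
    [[-31,-30,-8],[0,0,0]],
    [[-31,-30,-8],[0,0,0]],
    [[-31,-30,-8],[0,0,0]],
    [[-31,-30,-8],[0,0,0]],
    [[-31,-30,-8],[0,0,0]],
  ],
)

```text
time_s: 1.1
position: [0.3976, 0.2074, 0.3027]
tcp_rot: [[-0.948, 0.319, -0.0], [0.319, 0.948, -0.0], [0.0, -0.0, -1.0]]
force: [0.9, 0.5, 0.3]
opening: 0.998
grasp_force: 0.0
```

drive_tool(
  motion=[
    [[-31,-30,0],[0,0,0]],
    [[-31,-30,0],[0,0,0]],
    [[-31,-30,0],[0,0,0]],
    [[-31,-30,0],[0,0,0]],
    [[-31,-30,0],[0,0,0]],
  ],
)

```text
time_s: 1.6
position: [0.4967, 0.0158, 0.3023]
tcp_rot: [[-0.948, 0.319, -0.001], [0.319, 0.948, 0.0], [0.001, 0.0, -1.0]]
force: [0.5, 0.1, -0.5]
opening: 0.997
grasp_force: 0.0
```

drive_tool(
  motion=[
    [[-31,-29,0],[0,0,0]],
    [[-31,-29,0],[0,0,0]],
    [[-31,-29,0],[0,0,0]],
    [[-31,-29,0],[0,0,0]],
    [[-31,-29,0],[0,0,0]],
  ],
)

```text
time_s: 2.1
position: [0.5974, -0.1709, 0.302]
tcp_rot: [[-0.948, 0.319, -0.001], [0.319, 0.948, 0.001], [0.001, 0.0, -1.0]]
force: [0.1, -0.2, -0.4]
opening: 1.005
grasp_force: 0.0
```

drive_tool(
  motion=[
    [[0,0,0],[0,0,0.15]],
    [[0,0,0],[0,0,0.15]],
    [[0,0,0],[0,0,0.148]],
    [[0,0,0],[0,0,0]],
    [[0,0,0],[0,0,0]],
  ],
)

```text
time_s: 2.6
position: [0.5969, -0.1693, 0.3021]
tcp_rot: [[-0.718, 0.696, -0.001], [0.696, 0.718, 0.0], [0.001, -0.0, -1.0]]
force: [0.3, -0.3, -0.1]
opening: 1.002
grasp_force: 0.0
```

Run:
```python
from h import *
import cv2,pickle
s=read_state();pickle.dump(s,open("s1.pkl","wb"))
cv2.imwrite("pics/w1.png",capture("wrist")[:,:,::-1])
print(s["position"],s["joint_positions"])
```

```text
[ 0.59687985 -0.16928886  0.30212306] [-2.61404758e+01  2.55402231e+01  7.71172779e+01 -7.67344015e-04
  7.73947759e+01 -7.20446080e+01]
```

View pics/w1.png

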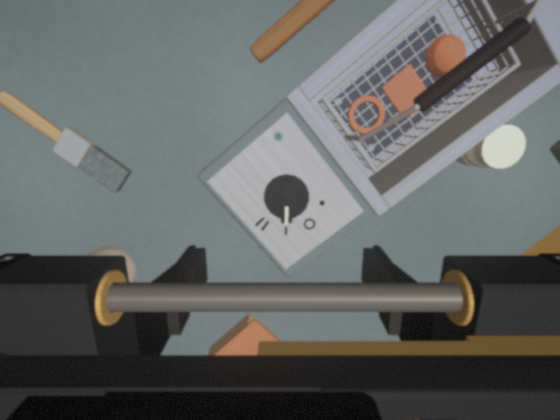

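The wrist view shows the disc centred at (286,197) with the pointer straight below it at (286,215), so the bar already lies along tool x.

Run:
```python
from h import *
import pickle
s=pickle.load(open("s1.pkl","rb"))
k=ray("wrist",286,197,.133,s);p=ray("wrist",286.5,221,.156,s);q=ray("wrist",286.5,208,.156,s);print(k,p,np.degrees(np.arctan2(*(p-q)[1::-1])))
print((s["tcp_rot"].T@(k-s["position"]))*1000)
```

```text
[ 0.59886307 -0.16685832  0.133     ] [ 0.61347912 -0.18042339  0.156     ] -43.9794423170903
[1.20894524e-01 3.17528027e+00 1.69122307e+02]
```

drive_tool(
  motion=[
    [[0,3,35],[0,0,0]],
    [[0,0,35],[0,0,0]],
    [[0,0,35],[0,0,0]],
    [[0,0,35],[0,0,0]],
    [[0,0,0],[0,0,0]],
  ],
  gripper=0.45,
)

```text
time_s: 3.15
position: [0.5956, -0.1654, 0.1576]
tcp_rot: [[-0.717, 0.697, -0.01], [0.697, 0.717, 0.005], [0.011, -0.004, -1.0]]
force: [0.7, 0.6, -0.0]
opening: 0.631
grasp_force: 0.0
```

drive_tool(
  motion=[
    [[0,0,10],[0,0,0]],
    [[0,0,10],[0,0,0]],
    [[0,0,0],[0,0,0]],
  ],
)

```text
time_s: 3.45
position: [0.5992, -0.1673, 0.1426]
tcp_rot: [[-0.716, 0.698, -0.0], [0.698, 0.716, -0.0], [-0.0, -0.0, -1.0]]
force: [0.3, 1.6, -0.5]
opening: 0.466
grasp_force: 0.0
```

drive_tool(
  motion=[
    [[0,0,0],[0,0,0]],
    [[0,0,0],[0,0,0]],
    [[0,0,0],[0,0,0]],
    [[0,0,0],[0,0,0]],
    [[0,0,0],[0,0,0]],
  ],
  gripper=0,
)

```text
time_s: 3.95
position: [0.5989, -0.1679, 0.143]
tcp_rot: [[-0.716, 0.698, -0.001], [0.698, 0.716, -0.001], [-0.001, -0.001, -1.0]]
force: [-2.5, -2.1, 2.7]
opening: 0.132
grasp_force: 30.0
```

drive_tool(
  motion=[
    [[0,0,0],[0,0,-0.12]],
    [[0,0,0],[0,0,-0.12]],
    [[0,0,0],[0,0,-0.12]],
    [[0,0,0],[0,0,-0.12]],
    [[0,0,0],[0,0,-0.12]],
  ],
)

```text
time_s: 4.45
position: [0.5986, -0.1685, 0.143]
tcp_rot: [[-0.986, 0.167, -0.001], [0.167, 0.986, -0.002], [0.001, -0.002, -1.0]]
force: [-2.1, -3.0, 2.8]
opening: 0.137
grasp_force: 30.0
```

drive_tool(
  motion=[
    [[0,0,0],[0,0,-0.1]],
    [[0,0,0],[0,0,0]],
    [[0,0,0],[0,0,0]],
    [[0,0,0],[0,0,0]],
  ],
)

```text
time_s: 4.85
position: [0.5986, -0.1685, 0.143]
tcp_rot: [[-0.997, 0.075, -0.001], [0.075, 0.997, -0.002], [0.001, -0.002, -1.0]]
force: [-3.7, -3.7, 3.8]
opening: 0.132
grasp_force: 30.0
```

drive_tool(
  motion=[
    [[0,0,0],[0,0,0]],
    [[0,0,0],[0,0,0]],
    [[0,0,0],[0,0,0]],
    [[0,0,0],[0,0,0]],
    [[0,0,-5],[0,0,0]],
  ],
  gripper=0.45,
)

```text
time_s: 5.35
position: [0.5988, -0.1667, 0.1469]
tcp_rot: [[-0.997, 0.073, -0.002], [0.073, 0.997, 0.001], [0.002, 0.001, -1.0]]
force: [0.0, 0.1, -0.2]
opening: 0.432
grasp_force: 0.0
```

drive_tool(
  motion=[
    [[0,0,-35],[0,0,0]],
    [[0,0,-40],[0,0,0]],
    [[0,0,-40],[0,0,0]],
    [[0,0,-40],[0,0,0]],
    [[0,0,0],[0,0,0]],
  ],
  gripper=1,
)

```text
time_s: 5.85
position: [0.6027, -0.1686, 0.3101]
tcp_rot: [[-0.997, 0.073, 0.013], [0.073, 0.997, -0.006], [-0.014, -0.005, -1.0]]
force: [0.7, -0.2, 0.7]
opening: 0.817
grasp_force: 0.0
```

drive_tool(
  motion=[
    [[0,20,0],[0,0,0.15]],
    [[0,20,0],[0,0,0.15]],
    [[0,20,0],[0,0,0.15]],
    [[0,20,0],[0,0,0.15]],
    [[0,10,0],[0,0,0.15]],
  ],
)

```text
time_s: 6.35
position: [0.6286, -0.0821, 0.3019]
tcp_rot: [[-0.677, 0.736, -0.001], [0.736, 0.677, 0.001], [0.002, 0.0, -1.0]]
force: [-0.4, -0.7, 0.9]
opening: 0.996
grasp_force: 0.0
```

drive_tool(
  motion=[
    [[0,0,0],[0,0,0.15]],
    [[0,0,0],[0,0,0.15]],
    [[0,0,0],[0,0,0.15]],
    [[0,0,0],[0,0,0.15]],
    [[0,0,0],[0,0,0.15]],
  ],
)

```text
time_s: 6.85
position: [0.6282, -0.0837, 0.3017]
tcp_rot: [[0.008, 1.0, -0.001], [1.0, -0.008, 0.001], [0.001, -0.001, -1.0]]
force: [0.1, 0.1, -0.1]
opening: 1.002
grasp_force: 0.0
```

drive_tool(
  motion=[
    [[0,0,0],[0,0,0.07]],
    [[0,0,0],[0,0,0]],
    [[0,0,0],[0,0,0]],
  ],
)

```text
time_s: 7.15
position: [0.6283, -0.0839, 0.302]
tcp_rot: [[0.07, 0.998, -0.001], [0.998, -0.07, 0.0], [0.0, -0.001, -1.0]]
force: [0.3, 0.2, 1.0]
opening: 1.0
grasp_force: 0.0
```

Run:
```python
from h import *
import cv2,pickle
s=read_state();pickle.dump(s,open("s2.pkl","wb"))
cv2.imwrite("pics/w2.png",capture("wrist")[:,:,::-1])
print(s["position"],s["joint_positions"])
```

```text
[ 0.62829206 -0.0838634   0.30203211] [-1.76909233e+01  2.67174957e+01  7.51044420e+01  5.60807897e-03
  7.82364665e+01 -1.36561721e+01]
```

View pics/w2.png

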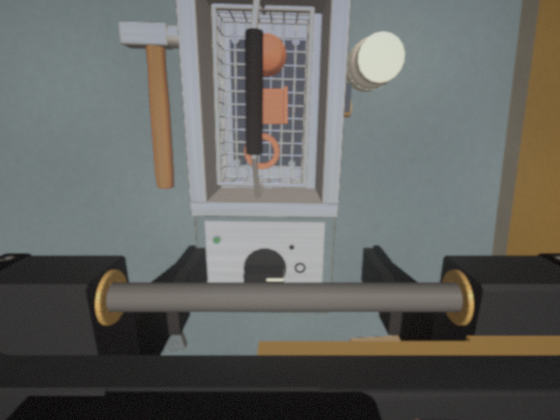

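The wrist view shows the grip sleeve from (254,30) to (254,155), vertical in the picture, with the pointer at about (266–284,280) and the hollow circle at (300,268).

Run:
```python
from h import *
import pickle
s=pickle.load(open("s2.pkl","rb"));W=lambda u,v,z:ray("wrist",u,v,z,s)
p=W(284,280,.156);q=W(266,280,.156);print("ptr",q,p,np.degrees(np.arctan2(*(p-q)[1::-1])),"circle",W(300,268,.126))
a=W(254.5,30,.202);b=W(253.7,155,.202);m=(a+b)/2;g=a-b
print(a,b,m,np.linalg.norm(g),"yaw",np.degrees(np.arctan2(-g[0],g[1])))
print(s["tcp_rot"].T@(m-s["position"])*1000)
r=[W(205,190,.135),W(325,197,.135)]; print(r)
print("rim",W(193,213,.135),W(337,213,.135))
```

```text
ptr [ 0.60222978 -0.16876681  0.156     ] [ 0.62170182 -0.17011853  0.156     ] -3.9710296418833724 circle [ 0.64037829 -0.17169063  0.126     ]
[0.61616521 0.06095528 0.202     ] [ 0.60667452 -0.03038027  0.202     ] [0.61141986 0.0152875  0.202     ] 0.09182732346538687 yaw -5.932321596329484
[ 97.68413558 -23.71189688 100.08771139]
[array([ 0.54436514, -0.06942775,  0.135     ]), array([ 0.67163642, -0.08602551,  0.135     ])]
rim [ 0.52777543 -0.09382072  0.135     ] [ 0.68402244 -0.10476428  0.135     ]
```

drive_tool(
  motion=[
    [[36,-8,0],[0,0,0.02]],
    [[36,-8,0],[0,0,0]],
    [[36,-6,0],[0,0,0]],
    [[0,0,25],[0,0,0]],
    [[0,0,25],[0,0,0]],
  ],
)

```text
time_s: 7.7
position: [0.6163, 0.0269, 0.2531]
tcp_rot: [[0.088, 0.996, 0.003], [0.996, -0.088, -0.0], [-0.0, 0.003, -1.0]]
force: [-0.3, -0.9, -0.8]
opening: 0.999
grasp_force: 0.0
```

drive_tool(
  motion=[
    [[0,0,25],[0,0,0]],
    [[0,0,25],[0,0,0]],
    [[0,0,20],[0,0,0]],
    [[0,0,0],[0,0,0]],
    [[0,0,0],[0,0,0]],
  ],
)

```text
time_s: 8.2
position: [0.616, 0.0254, 0.1826]
tcp_rot: [[0.091, 0.996, -0.0], [0.996, -0.091, 0.0], [0.0, -0.0, -1.0]]
force: [-0.4, 1.2, 0.4]
opening: 0.999
grasp_force: 0.0
```

drive_tool(
  motion=[
    [[0,-3,1],[0,0,0]],
    [[0,0,0],[0,0,0]],
    [[0,0,0],[0,0,0]],
    [[0,0,0],[0,0,0]],
    [[0,0,0],[0,0,0]],
  ],
  gripper=0,
)

```text
time_s: 8.7
position: [0.6131, 0.0257, 0.1819]
tcp_rot: [[0.092, 0.996, 0.001], [0.996, -0.092, -0.0], [-0.0, 0.001, -1.0]]
force: [0.6, -0.4, 0.1]
opening: 0.635
grasp_force: 0.0
```

drive_tool(
  motion=[
    [[0,0,0],[0,0,0]],
    [[0,0,0],[0,0,0]],
    [[0,0,0],[0,0,0]],
    [[0,0,0],[0,0,0]],
    [[0,0,0],[0,0,0]],
  ],
)

```text
time_s: 9.2
position: [0.6129, 0.0257, 0.1815]
tcp_rot: [[0.092, 0.996, -0.0], [0.996, -0.092, -0.0], [-0.0, -0.0, -1.0]]
force: [1.1, 0.1, -0.3]
opening: 0.17
grasp_force: 0.0
```

Now the fingers should be just about on the sleeve. I'll let the grip settle, then lift slowly.

drive_tool(
  motion=[
    [[0,0,0],[0,0,0]],
    [[0,0,0],[0,0,0]],
    [[0,0,0],[0,0,0]],
  ],
)

```text
time_s: 9.5
position: [0.6125, 0.0257, 0.1815]
tcp_rot: [[0.092, 0.996, -0.001], [0.996, -0.092, 0.0], [0.0, -0.001, -1.0]]
force: [-0.8, -0.1, 0.6]
opening: 0.146
grasp_force: 30.0
```

drive_tool(
  motion=[
    [[0,0,-4],[0,0,0]],
    [[0,0,-4],[0,0,0]],
    [[0,0,-4],[0,0,0]],
    [[0,0,-4],[0,0,0]],
    [[0,0,-4],[0,0,0]],
  ],
)

```text
time_s: 10.0
position: [0.6129, 0.0257, 0.2017]
tcp_rot: [[0.092, 0.996, -0.0], [0.996, -0.092, 0.0], [0.0, -0.0, -1.0]]
force: [-0.5, 0.2, -6.1]
opening: 0.153
grasp_force: 30.0
```

drive_tool(
  motion=[
    [[0,0,-8],[0,0,0]],
    [[0,0,-8],[0,0,0]],
    [[0,0,-8],[0,0,0]],
    [[0,0,-8],[0,0,0]],
    [[0,0,-8],[0,0,0]],
  ],
)

```text
time_s: 10.5
position: [0.6129, 0.0257, 0.2425]
tcp_rot: [[0.092, 0.996, 0.0], [0.996, -0.092, -0.0], [-0.0, 0.0, -1.0]]
force: [-0.4, 0.6, -4.4]
opening: 0.149
grasp_force: 30.0
```

drive_tool(
  motion=[
    [[0,0,-8],[0,0,0]],
    [[0,0,-8],[0,0,0]],
    [[0,0,-8],[0,0,0]],
    [[0,0,-8],[0,0,0]],
    [[0,0,-8],[0,0,0]],
  ],
)

```text
time_s: 11.0
position: [0.6128, 0.0257, 0.2822]
tcp_rot: [[0.092, 0.996, -0.0], [0.996, -0.092, 0.0], [0.0, -0.0, -1.0]]
force: [1.0, 0.3, -6.2]
opening: 0.149
grasp_force: 30.0
```

drive_tool(
  motion=[
    [[0,0,-8],[0,0,0]],
    [[0,0,-8],[0,0,0]],
    [[0,0,-8],[0,0,0]],
    [[0,0,-7],[0,0,0]],
    [[0,0,-5],[0,0,0]],
  ],
)

```text
time_s: 11.5
position: [0.6131, 0.0257, 0.3184]
tcp_rot: [[0.092, 0.996, 0.001], [0.996, -0.092, -0.0], [-0.0, 0.001, -1.0]]
force: [-0.8, 0.3, -4.6]
opening: 0.146
grasp_force: 30.0
```

drive_tool(
  motion=[
    [[0,0,0],[0,0,0]],
    [[0,0,0],[0,0,0]],
    [[0,0,0],[0,0,0]],
    [[0,0,0],[0,0,0]],
    [[0,0,0],[0,0,0]],
  ],
)

```text
time_s: 12.0
position: [0.6127, 0.0257, 0.3172]
tcp_rot: [[0.092, 0.996, -0.001], [0.996, -0.092, 0.0], [0.0, -0.001, -1.0]]
force: [-0.3, -0.6, -5.5]
opening: 0.151
grasp_force: 30.0
```

Run:
```python
from h import *
import cv2,numpy as np
f=lambda n,r,c:cv2.resize(capture(n)[r[0]:r[1],c[0]:c[1],::-1],(400,300),interpolation=cv2.INTER_CUBIC)
cv2.imwrite("pics/e.png",np.hstack([f("scene",(165,300),(210,390)),f("wrist",(0,420),(0,560))]))
```

```text
(no output)
```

View pics/e.png

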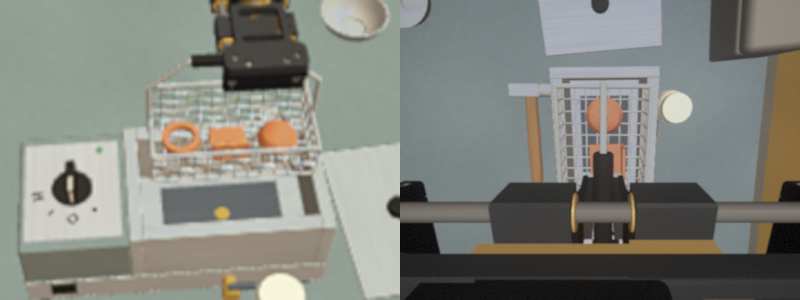

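The basket is up and level, with all three parts in it. The tank is clear below and the pointer is at the circle. Now I'll hold for over 3 s.

drive_tool(
  motion=[
    [[0,0,0],[0,0,0]],
    [[0,0,0],[0,0,0]],
    [[0,0,0],[0,0,0]],
    [[0,0,0],[0,0,0]],
    [[0,0,0],[0,0,0]],
  ],
)

```text
time_s: 12.6
position: [0.6129, 0.0257, 0.3176]
tcp_rot: [[0.092, 0.996, -0.0], [0.996, -0.092, 0.0], [0.0, -0.0, -1.0]]
force: [-0.6, -0.3, -4.8]
opening: 0.145
grasp_force: 30.0
```

drive_tool(
  motion=[
    [[0,0,0],[0,0,0]],
    [[0,0,0],[0,0,0]],
    [[0,0,0],[0,0,0]],
    [[0,0,0],[0,0,0]],
    [[0,0,0],[0,0,0]],
  ],
)

```text
time_s: 13.1
position: [0.6129, 0.0257, 0.3175]
tcp_rot: [[0.092, 0.996, -0.0], [0.996, -0.092, -0.0], [-0.0, -0.0, -1.0]]
force: [-0.7, -0.3, -5.8]
opening: 0.148
grasp_force: 30.0
```

drive_tool(
  motion=[
    [[0,0,0],[0,0,0]],
    [[0,0,0],[0,0,0]],
    [[0,0,0],[0,0,0]],
    [[0,0,0],[0,0,0]],
    [[0,0,0],[0,0,0]],
  ],
)

```text
time_s: 13.6
position: [0.6129, 0.0257, 0.3176]
tcp_rot: [[0.092, 0.996, 0.0], [0.996, -0.092, -0.0], [-0.0, 0.0, -1.0]]
force: [-0.3, -0.0, -6.1]
opening: 0.149
grasp_force: 30.0
```

drive_tool(
  motion=[
    [[0,0,0],[0,0,0]],
    [[0,0,0],[0,0,0]],
    [[0,0,0],[0,0,0]],
    [[0,0,0],[0,0,0]],
    [[0,0,0],[0,0,0]],
  ],
)

```text
time_s: 14.1
position: [0.6129, 0.0257, 0.3176]
tcp_rot: [[0.092, 0.996, 0.0], [0.996, -0.092, 0.0], [0.0, 0.0, -1.0]]
force: [0.4, 0.4, -5.7]
opening: 0.15
grasp_force: 30.0
```

drive_tool(
  motion=[
    [[0,0,0],[0,0,0]],
    [[0,0,0],[0,0,0]],
    [[0,0,0],[0,0,0]],
    [[0,0,0],[0,0,0]],
    [[0,0,0],[0,0,0]],
  ],
)

```text
time_s: 14.6
position: [0.6129, 0.0257, 0.3175]
tcp_rot: [[0.092, 0.996, -0.0], [0.996, -0.092, 0.0], [-0.0, -0.0, -1.0]]
force: [0.1, -0.3, -5.5]
opening: 0.153
grasp_force: 30.0
```

drive_tool(
  motion=[
    [[0,0,0],[0,0,0]],
    [[0,0,0],[0,0,0]],
    [[0,0,0],[0,0,0]],
    [[0,0,0],[0,0,0]],
    [[0,0,0],[0,0,0]],
  ],
)

```text
time_s: 15.1
position: [0.6129, 0.0257, 0.3176]
tcp_rot: [[0.092, 0.996, 0.0], [0.996, -0.092, 0.0], [0.0, 0.0, -1.0]]
force: [-0.1, 0.7, -5.2]
opening: 0.151
grasp_force: 30.0
```

```bash
python3 -c "
from rig import *
s=read_state();print(s['position'],s['force'],s['grasp_force']);print(hand_in())"
```

```text
[0.61288683 0.0256701  0.3175628 ] [-0.07426265  0.68389915 -5.21214303] 29.995599389076233
the job is handed in; nothing more can be done
None
```

The job is handed in: the selector is at off, and the arm held the basket, with all three parts in it, level and still about 5 cm above the tank's rim for over 3 s and is still holding it; hand-in returned no verdict.

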